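Sort stray punch and bushes, then hold the tool case open

TASK

Get the bench ready for a stock count: put the loose square-shank punch into the long tray and the two small loose bushes into the square tray. Then raise the lid of the wooden case to 60 degrees from closed and keep holding it there with the gripper's fingers, because it falls shut if let go; finish while still holding it. Leave everything else on the bench where it is.

Things in the scene. Friction and masses are not known exactly. Their poses are not given: they have to be found in the camera images.
- punch: loose steel punch lying flat: square shank 70 x 14 x 14 mm with a round nose 10 mm across and 20 mm long at its +x end, about 0.12 kg; origin under the middle of the shank, x along the punch, z up
- bush1: loose bright steel bush standing on end: plain ring 32 mm outside, 18 mm bore, 25 mm high, about 0.11 kg; origin at the centre of its underside, z up its axis
- bush2: second bush, the same as bush1
- long_tray: fixed open wooden tray for punches, long and narrow: 170 x 95 mm outside, 30 mm high, walls and floor 5 mm; origin at the centre of its underside, x along its length. May stand at either of two places, the square tray at the other
- square_tray: fixed open wooden tray for bushes: 130 x 130 mm outside, 30 mm high, walls and floor 5 mm; origin at the centre of its underside, x and y along its sides
- case: fixed wooden case, 200 mm deep (x) by 240 mm wide (y) by 80 mm high without its lid; origin at the centre of its underside, its front faces its own -x. A 10 mm thick lid lies on it, hinged at the back (+x) edge
- lid (a joint): angle of the case's lid in rad: 0 closed (level), growing as the front edge rises up and over towards the back, stop at 1.4. No spring and next to no friction: the lid (about 0.45 kg) falls shut from any angle when let go
- lid_handle (a point): middle of the lid's bar handle: a straight round steel bar 10 mm thick and 110 mm long, along the case's y, carried by a post at each end, its centre 42 mm above the lid's top face, 165 mm in front of the hinge axis and 52 mm above it when closed. It can be pinched from above, fingers closing along the case's x, and turns between the fingers as the lid swings
- lid_hinge (a point): point on the lid's hinge axis, at the middle of the case's back edge, 80.5 mm above the bench; the axis runs along the case's y
- collar: dark steel collar, 48 mm across, 20 mm high, 26 mm bore: bystander near the trays; origin at the centre of its underside
- spacer: flat dark steel ring, 40 mm across, 10 mm thick: bystander between the case and the trays; origin at the centre of its underside
- wrench: open-ended spanner lying flat: bystander, front right; origin on its underside near the middle, x along it
- driver: screwdriver lying flat: bystander, front left; origin on its underside near the middle, x along it
- oil: white plastic bottle, 60 mm across, 150 mm tall: bystander, left of the case; origin at the centre of its underside
- pot: open cardboard pot, 70 mm across, 90 mm tall: bystander at the back; origin at the centre of its underside
- arbor: plain dark steel cylinder standing up, 44 mm across, 60 mm tall: bystander, far right; origin at the centre of its underside
Things that resemble listed ones, but are neither listed nor needed, are in the scene too. There is more than one size of the punch; the one meant has the size given above.

How it is judged:
By the outcome, as a careful person would: the job done as asked, in the order asked, and still so for the second after the job is handed in, while the arm keeps its last pose, push and grip.
It also fails if it takes over 72 s, if anything falls off the work surface, if the arm or the gripper's body presses on something with over 40 N, if the wrist force passes 120 N, or if a joint passes its speed limit or range.

ROBOT

A 6-joint arm with a two-finger parallel gripper is mounted at the origin on the work surface. World frame = base frame: x ahead of the robot, y to its left, z up, the work surface at z = 0. Lengths are in mm, angles in rad, forces in N, time in s.
With the tool pointing down it reaches from about 275 to 1000 mm from the base axis. Payload 8.4 kg.
Tool frame: the origin (TCP) lies at the very end of the fingers, on their centre line; the grasp point (between the pads) lies 19 mm behind it (r.tcp_to_grasp is the distance from the TCP to the grasp point, in mm); z points along the fingers, y is the line along which they close (so a half turn about z gives the same grasp; the last joint's range is limited). The gripper opens to 85 mm and grips with 20 to 120 N. Pads are 22 mm wide; open, the fingers measure 114 mm over their backs; the gripper's body (76 mm by 85 mm) begins 54 mm behind the grasp point. The pads swing forward as they close: fully open they stand 13 mm farther back than shut.
Start: joints at [-1.213, 0.353, 1.633, -0, 1.155, -0.002], TCP at [220.053, -584.983, 231.281] pointing down, gripper open.
Joint ranges: [-2.63, 2.63], [-0.92, 2.1], [0.06, 2.66], [-1.3, 4.44], [0, 2.69], [-3.02, 3.02]. Speed limits (rad/s): [2.22, 2.22, 2.79, 3.14, 3.14, 3.14].

INTERFACE

Orientations are given as [roll, pitch, yaw] about the fixed x, y, z axes, in that order (R = Rz(yaw) Ry(pitch) Rx(roll)).
In Python, from rig import r gives the robot as it stands. The module is installed in compiled form; this text tells all that it offers.
- The arm moves only by the tool play_rows, never from a script. Its argument "rows" is a list of rows, each an object with "dp": the shift along the tool's x, y, z in units of 40 mm (1.0 is 40 mm), a list of three; "turn": the turn, a rotation vector about the tool's x, y, z in units of 6 degrees (1.0 is 6 degrees), a list of three; "fingers": the closure, from 0 (fully open) to 1 (shut). In form: [{"dp": [tx, ty, tz], "turn": [wx, wy, wz], "fingers": fingers}, ...]. A call has 1 to 5 rows; each row shifts and turns the commanded pose from where the row before left it, along the tool's axes as they then stand; what a row does not reach is not made up. A row lasts 1/12 s, in which the tool goes at most 41.7 mm and 7.16 degrees, less where a joint would pass 70% of its speed; a pose out of reach is approached as far as the arm can. A call is refused whole if a number of a shift passes 1 or a number of a turn 1, either way. A call with a gripper value outside its range is refused whole. The fingers move at their own pace and stop on an object; "force" is the grip in N (left out, the last holds). Time passes only in rows, so rows that do not move let the fingers close. It gives the time, the measured TCP pose, the force, the opening and the grip force at its end, in the units of the state.
- r.sense(): the state, without advancing time (a new reading comes with each control period).
- r.grab_frame(name): name is "side" or "top" or "wrist"; returns a dict with "pixels" (400x640x3 uint8, red, green, blue), "fx", "fy", "cx", "cy" (pixels), "pose" (4x4, takes a point from camera to world coordinates). Camera axes: x right, y down, z forward; pixel columns grow to the right and rows downward; lengths in mm; the calibration is good to about 2 mm. A picture is of the moment at which its call begins. There is no depth.
- r.sign_off(): hands the job in; it is judged then, once.
The state is a dict: "clock": time; "qpos": joint angles; "qvel": joint speeds; "joint_efforts": joint torques, N m; "eef_pos": TCP position; "tcp_rot": TCP orientation; "contact_force": force on the tool from outside, world axes, zero at the start; "wrist_torque": the same for the moment, N m; "opening": opening from 0.0 (shut) to 1.0 (fully open); "grasp_force": force on a finger pad.
Only numpy, scipy, OpenCV 4.12 (cv2) and the standard library are available. Lean on these libraries where they do the work, as an engineer would, in place of code of your own. Each camera call takes 0.05 s, during which the arm holds its last target. There are 200 camera calls.

## Working session

There is one attempt and no reset: what is moved stays moved. The work goes in short steps, Python scripts to look and compute and a tool call to move; the robot and the scene stay as the last step left them, time stands still between calls to the robot, and variables do not carry over. Pictures are saved under pics/ and viewed, at most 10 in all, crops included, and the job is handed in when it is done.

Besides the shell and the picture viewer there is one more tool, called after "Request:" by a JSON object that holds its "fn" and its "kwargs", one argument or row to a line. play_rows: Moves the arm, as the interface text tells. Its arguments: {"type":"object","properties":{"rows":{"type":"array"},"force":{"type":"number"}},"required":["rows"]}

```bash
mkdir -p pics
cat > h.py <<'E'
import numpy as np,cv2
from rig import r
def grab(n,save=None):
    f=r.grab_frame(n)
    im=np.ascontiguousarray(f["pixels"][:,:,::-1])
    if save: cv2.imwrite("pics/"+save+".png",im)
    return f,im
def ray(f,u,v,z):
    T=np.array(f["pose"]);d=T[:3,:3]@np.array([(u-f["cx"])/f["fx"],(v-f["cy"])/f["fy"],1])
    o=T[:3,3];return o+d*(z-o[2])/d[2]
def proj(f,p):
    T=np.array(f["pose"]);c=T[:3,:3].T@(np.array(p)-T[:3,3]);return f["fx"]*c[0]/c[2]+f["cx"],f["fy"]*c[1]/c[2]+f["cy"]
E
python3 - <<'E'
from h import *
s=r.sense();print(s)
for n in("top","side"):
    f,im=grab(n,n+"0");print(n,f["fx"],f["cx"],f["cy"],np.round(f["pose"],3).tolist())
E
```

```text
{'clock': 0.0, 'qpos': array([-1.21339659e+00,  3.53636474e-01,  1.63418867e+00, -8.89423437e-06,
        1.15517408e+00, -2.40569584e-03]), 'qvel': array([ 0.00052426,  0.00105788,  0.00012439,  0.00116458, -0.00060414,
        0.00204515]), 'joint_efforts': array([-6.85879131e-04, -6.05250335e+01, -3.42065406e+01, -1.09590437e-04,
        9.14760225e-03,  9.08845266e-06]), 'eef_pos': array([ 219.8770397 , -584.51301689,  230.5456312 ]), 'tcp_rot': array([-3.14018607e+00,  4.74817199e-06,  3.59809036e-01]), 'contact_force': array([ 0.17783932, -0.33411946, -0.3362003 ]), 'wrist_torque': array([ 0.0050451 , -0.00101639,  0.01739306]), 'grasp_force': 0.0, 'opening': 1.0005553477284475}
top 441.6534564611844 321.2364172824064 198.61628187041327 [[-0.013, -0.995, 0.103, 373.625], [-1.0, 0.015, 0.018, -14.985], [-0.02, -0.103, -0.995, 1777.111], [0.0, 0.0, 0.0, 1.0]]
side 445.73980211180094 312.7242720618873 196.8133036303273 [[0.995, -0.054, 0.083, 405.295], [-0.099, -0.632, 0.769, -1167.641], [0.011, -0.773, -0.634, 1046.46], [0.0, 0.0, 0.0, 1.0]]
```

View pics/top0.png

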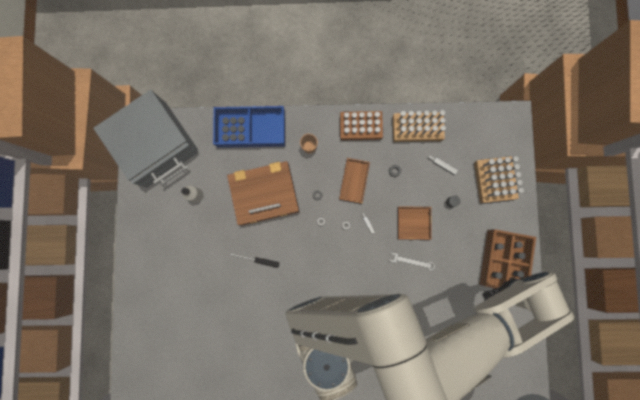

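View pics/side0.png

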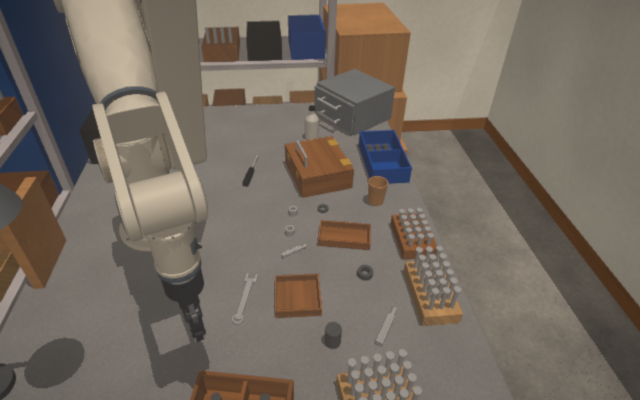

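The top view shows the case (263,195), long tray (354,181), square tray (414,223), bushes (321,221) and (346,225), a punch (368,223), and a second punch-like item (443,164). The side view agrees.

Run:
```python
from h import *
f,im=grab("top")
def R(n,u,v,z): print(n,np.round(ray(f,u,v,z)[:2]))
g=cv2.cvtColor(im,cv2.COLOR_BGR2HSV)
br=((g[...,2]>150)&(g[...,1]<60)).astype(np.uint8)
n,l,st,c=cv2.connectedComponentsWithStats(br)
for i in range(1,n):
    x,y,w,h,a=st[i]
    if 6<a<300 and 200<x<480 and 150<y<280:
        p=np.argwhere(l==i)[:,::-1].astype(np.float32);rc=cv2.minAreaRect(p)
        W=np.array([ray(f,q[0],q[1],12)[:2] for q in cv2.boxPoints(rc)])
        print(c[i].round(1),a,ray(f,*c[i],12)[:2].round(),[round(float(np.linalg.norm(W[k]-W[k+1]))) for k in(0,1)])
wd=((g[...,0]<16)&(g[...,1]>90)).astype(np.uint8)
n,l,st,c=cv2.connectedComponentsWithStats(wd)
for i in range(1,n):
    x,y,w,h,a=st[i]
    if a>250 and 200<x<440 and 150<y<250:
        cs,_=cv2.findContours((l==i).astype(np.uint8),0,2);rc=cv2.minAreaRect(cs[0])
        z=90 if x<250 else 30
        W=np.array([ray(f,q[0],q[1],z)[:2] for q in cv2.boxPoints(rc)])
        print("wood",a,W.mean(0).round(),W.round().tolist())
R("collar",395,170,20);R("spacer",317.5,195,10);R("oil",192,193,150)
cv2.imwrite("pics/z1.png",cv2.resize(im[150:280,220:480],None,fx=3,fy=3,interpolation=2))
```

```text
[444.3 164.4] 150 [ 687. -481.] [22, 127]
[264.1 207.1] 47 [525. 247.] [120, 6]
[368.5 223.9] 84 [ 452. -170.] [18, 80]
[320.6 221. ] 31 [466.  21.] [28, 24]
[345.7 224.8] 34 [450. -79.] [28, 27]
[410.3 260.9] 221 [ 304. -331.] [35, 164]
wood 923 [ 625. -115.] [[552.0, -54.0], [716.0, -88.0], [698.0, -175.0], [534.0, -141.0]]
wood 2852 [573. 241.] [[648.0, 381.0], [697.0, 145.0], [497.0, 103.0], [449.0, 336.0]]
wood 1026 [ 452. -347.] [[516.0, -287.0], [515.0, -413.0], [389.0, -408.0], [390.0, -283.0]]
collar [ 666. -281.]
spacer [571.  32.]
oil [570. 497.]
```

View pics/z1.png

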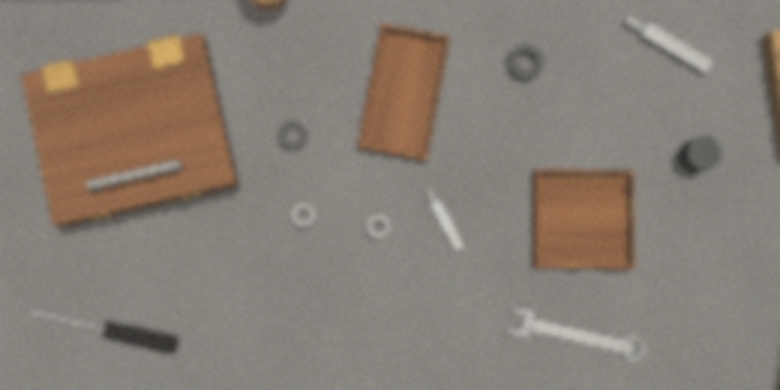

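The crop shows the right-size punch (about 90 mm overall) at crop (446,220), nose up-left. The upper-right one measures about 127 mm, so it's the decoy. I'm moving above the punch.

Request:
{"fn": "play_rows", "kwargs": {
  "rows": [
    {"dp":[0.76,-0.64,0],"turn":[0,0,0],"fingers":0},
    {"dp":[0.76,-0.64,0],"turn":[0,0,0],"fingers":0},
    {"dp":[0.76,-0.64,0],"turn":[0,0,0],"fingers":0},
    {"dp":[0.76,-0.64,0],"turn":[0,0,0],"fingers":0},
    {"dp":[0.76,-0.64,0],"turn":[0,0,0],"fingers":0}
  ]
}}

```text
clock: 0.57
eef_pos: [317.6, -409.9, 231.0]
tcp_rot: [-3.141, 0.0, 0.359]
contact_force: [1.9, 0.7, 0.2]
opening: 1.002
grasp_force: 0.0
```

Request:
{"fn": "play_rows", "kwargs": {
  "rows": [
    {"dp":[0.76,-0.64,0],"turn":[0,0,0],"fingers":0},
    {"dp":[0.76,-0.64,0],"turn":[0,0,0],"fingers":0},
    {"dp":[0.76,-0.64,0],"turn":[0,0,0],"fingers":0},
    {"dp":[0.76,-0.64,0],"turn":[0,0,0],"fingers":0},
    {"dp":[0.76,-0.64,0],"turn":[0,0,0],"fingers":0}
  ]
}}

```text
clock: 0.98
eef_pos: [414.9, -236.5, 231.3]
tcp_rot: [3.142, -0.0, 0.36]
contact_force: [1.5, -0.2, 0.2]
opening: 0.997
grasp_force: 0.0
```

Request:
{"fn": "play_rows", "kwargs": {
  "rows": [
    {"dp":[0.76,-0.64,0],"turn":[0,0,0],"fingers":0},
    {"dp":[0.76,-0.64,0],"turn":[0,0,-0.5],"fingers":0},
    {"dp":[0,0,0],"turn":[0,0,-0.5],"fingers":0},
    {"dp":[0,0,0],"turn":[0,0,0],"fingers":0}
  ]
}}

```text
clock: 1.32
eef_pos: [454.1, -167.1, 231.2]
tcp_rot: [-3.141, 0.0, 0.471]
contact_force: [0.2, -0.1, 0.4]
opening: 1.002
grasp_force: 0.0
```

```bash
cat >> h.py <<'E'
from scipy.spatial.transform import Rotation as Ro
def to(p,yaw=None):
    "tool-axis shift (units of 40 mm) and z turn units for vertical tool to go to TCP p"
    s=r.sense();M=Ro.from_euler("xyz",s["tcp_rot"])
    d=M.inv().apply(np.array(p)-s["eef_pos"])/40
    print("at",s["eef_pos"].round(1),"dp total",d.round(2), "turn z", None if yaw is None else round(float(np.degrees(s["tcp_rot"][2]-yaw)/6),2))
E
python3 - <<'E'
from h import *
f,im=grab("wrist","w1");print(f["fx"],np.round(f["pose"],3).tolist())
print([np.round(proj(f,p)) for p in ([452,-170,7],[450,-79,25],[466,21,25])])
g=cv2.cvtColor(im,cv2.COLOR_BGR2HSV)
br=((g[...,2]>140)&(g[...,1]<50)).astype(np.uint8)
n,l,st,c=cv2.connectedComponentsWithStats(br)
for i in range(1,n):
    if st[i][4]>300:
        cs,_=cv2.findContours((l==i).astype(np.uint8),0,2);rc=cv2.minAreaRect(cs[0])
        W=np.array([ray(f,q[0],q[1],14) for q in cv2.boxPoints(rc)])
        print(st[i],c[i].round(),ray(f,*c[i],14).round(1),W[:,:2].round(1).tolist())
E
```

```text
283.9142904154903 [[0.453, -0.852, -0.262, 520.014], [-0.891, -0.433, -0.133, -132.969], [-0.0, 0.293, -0.956, 372.998], [0.0, 0.0, 0.0, 1.0]]
[array([322., 175.]), array([255., 146.]), array([180.,  94.])]
[     0      0    640    371 151733] [323. 156.] [ 475.5 -158.9   14. ] [[467.0, 231.3], [781.7, -388.0], [399.5, -772.3], [-69.8, 149.9]]
[ 167  204   90   66 2794] [211. 238.] [304.7 -72.1  14. ] [[265.8, -22.4], [359.7, -60.3], [326.0, -131.3], [225.4, -95.3]]
[  27  308   71   42 1047] [ 54. 327.] [54.6 89.5 14. ] [[11.2, 132.4], [141.2, 65.4], [117.0, 37.4], [-17.9, 104.4]]
[150 362  31  38 682] [165. 380.] [ 30.3 -94.6  14. ] [[46.6, -59.6], [75.3, -88.2], [2.9, -130.6], [-28.0, -100.8]]
[461 363  40  37 883] [480. 381.] [ 263.4 -557.8   14. ] [[217.2, -551.8], [296.1, -524.4], [299.1, -578.3], [219.2, -609.1]]
```

View pics/w1.png

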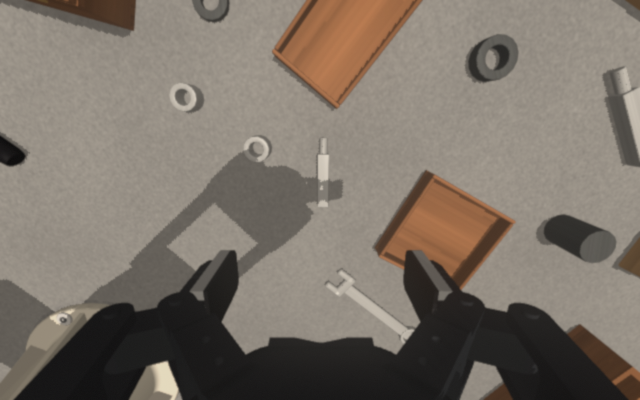

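The wrist view shows the punch upright at (323,180) with its nose up at v≈138. The bushes are at (257,149) and (183,97), and the tray rims are clear of the punch. Next I segment these precisely.

```bash
cat >> h.py <<'E'
def bright(im,roi,k=25):
    u0,v0,u1,v1=roi;g=cv2.GaussianBlur(cv2.cvtColor(im,cv2.COLOR_BGR2GRAY),(3,3),0)
    m=np.zeros_like(g);sub=g[v0:v1,u0:u1];m[v0:v1,u0:u1]=(sub>np.median(sub)+k)
    cs,_=cv2.findContours(m,0,2);return max(cs,key=cv2.contourArea)
E
python3 - <<'E'
from h import *
f,im=grab("wrist")
for roi in((305,130,342,215),):
    c=bright(im,roi);W=np.array([ray(f,*q[0],14)[:2] for q in c],np.float32)
    rc=cv2.minAreaRect(W);print("punch",rc, cv2.boundingRect(c))
    vx=cv2.fitLine(W,2,0,.01,.01).ravel();print(vx,np.arctan2(vx[1],vx[0]))
    a=vx[:2]*np.sign(vx[0]);t=(W-W.mean(0))@a;print("ends",W.mean(0)+a*t.min(),W.mean(0)+a*t.max())
for roi in((238,130,276,168),(165,78,203,116)):
    c=bright(im,roi);(u,v),rad=cv2.minEnclosingCircle(c)
    W=np.array([ray(f,*q[0],25)[:2] for q in c],np.float32);print("bush",(u,v),cv2.minEnclosingCircle(W),cv2.fitEllipse(W))
g=cv2.cvtColor(im,cv2.COLOR_BGR2HSV);wd=((g[...,0]<16)&(g[...,1]>90)).astype(np.uint8)
n,l,st,c=cv2.connectedComponentsWithStats(wd)
for i in range(1,n):
    if st[i][4]>2000:
        cs,_=cv2.findContours((l==i).astype(np.uint8),0,2)
        rc=cv2.minAreaRect(np.array([ray(f,*q[0],30)[:2] for q in cs[0]],np.float32));print("wood",st[i],rc)
E
```

```text
punch ((470.04608154296875, -162.02813720703125), (54.581661224365234, 11.620763778686523), 26.670146942138672) (318, 138, 10, 44)
[ 8.8932860e-01  4.5726866e-01  4.6900974e+02 -1.6264378e+02] 0.47492155
ends [ 445.80487 -174.57507] [ 494.35522 -149.6118 ]
bush (254.64285278320312, 148.03060913085938) ((447.7671203613281, -80.98558044433594), 14.346391677856445) ((447.3715515136719, -81.18829345703125), (25.731508255004883, 27.010406494140625), 70.8626480102539)
bush (181.0, 96.0) ((464.18670654296875, 17.457233428955078), 14.600625038146973) ((464.2499694824219, 17.62075424194336), (27.582918167114258, 28.427539825439453), 27.305477142333984)
wood [ 271    0  148  107 8921] ((608.5828247070312, -115.11976623535156), (93.67475128173828, 135.42315673828125), 78.17848205566406)
wood [ 375  170  140  120 8545] ((453.81982421875, -345.75604248046875), (140.18270874023438, 128.2013702392578), 88.26345825195312)
wood [ 567  323   73   77 2130] ((394.1230773925781, -696.4236450195312), (199.46914672851562, 43.27838897705078), 73.5653305053711)
```

Request:
{"fn": "play_rows", "kwargs": {
  "rows": [
    {"dp":[-0.26,0.07,0.9],"turn":[0,0,0],"fingers":0},
    {"dp":[0,0,1],"turn":[0,0,0],"fingers":0},
    {"dp":[0,0,1],"turn":[0,0,0],"fingers":0},
    {"dp":[0,0,1],"turn":[0,0,0],"fingers":0},
    {"dp":[0,0,0.9],"turn":[0,0,0],"fingers":0}
  ]
}}

```text
clock: 1.83
eef_pos: [444.1, -177.5, 37.5]
tcp_rot: [3.141, 0.0, 0.46]
contact_force: [-0.6, -0.6, -0.6]
opening: 0.996
grasp_force: 0.0
```

Request:
{"fn": "play_rows", "kwargs": {
  "rows": [
    {"dp":[0,0,0.4],"turn":[0,0,0],"fingers":0},
    {"dp":[0,0,0.2],"turn":[0,0,0],"fingers":0},
    {"dp":[0,0,0],"turn":[0,0,0],"fingers":0}
  ]
}}

```text
clock: 2.08
eef_pos: [443.7, -176.8, 13.8]
tcp_rot: [-3.139, 0.002, 0.461]
contact_force: [0.5, -0.1, 0.9]
opening: 0.997
grasp_force: 0.0
```

Request:
{"fn": "play_rows", "kwargs": {
  "rows": [
    {"dp":[0.06,0,0.25],"turn":[0,0,0],"fingers":0},
    {"dp":[0,0,0],"turn":[0,0,0],"fingers":0.5},
    {"dp":[0,0,0],"turn":[0,0,0],"fingers":1},
    {"dp":[0,0,0],"turn":[0,0,0],"fingers":1},
    {"dp":[0,0,0],"turn":[0,0,0],"fingers":1}
  ],
  "force": 40
}}

```text
clock: 2.5
eef_pos: [448.0, -175.3, 6.1]
tcp_rot: [3.14, -0.001, 0.465]
contact_force: [-0.2, -0.2, 0.2]
opening: 0.453
grasp_force: 0.0
```

Request:
{"fn": "play_rows", "kwargs": {
  "rows": [
    {"dp":[0,0,0],"turn":[0,0,0],"fingers":1},
    {"dp":[0,0,0],"turn":[0,0,0],"fingers":1},
    {"dp":[0,0,0],"turn":[0,0,0],"fingers":1},
    {"dp":[0,0,0],"turn":[0,0,0],"fingers":1}
  ]
}}

```text
clock: 2.83
eef_pos: [447.7, -175.2, 5.9]
tcp_rot: [3.141, -0.0, 0.465]
contact_force: [-1.0, -0.2, 7.7]
opening: 0.148
grasp_force: 39.5
```

Request:
{"fn": "play_rows", "kwargs": {
  "rows": [
    {"dp":[0,0,-0.4],"turn":[0,0,0],"fingers":1},
    {"dp":[0,0,-0.9],"turn":[0,0,0],"fingers":1},
    {"dp":[0,0,-0.9],"turn":[0,0,0],"fingers":1},
    {"dp":[0.44,0.06,0],"turn":[0,0,0],"fingers":1},
    {"dp":[0.88,0.13,0],"turn":[0,0,0],"fingers":1}
  ]
}}

```text
clock: 3.25
eef_pos: [496.9, -158.9, 95.6]
tcp_rot: [3.14, -0.001, 0.463]
contact_force: [1.0, 0.4, -1.9]
opening: 0.148
grasp_force: 39.5
```

Request:
{"fn": "play_rows", "kwargs": {
  "rows": [
    {"dp":[0.88,0.13,0],"turn":[0,0,0],"fingers":1},
    {"dp":[0.88,0.13,0],"turn":[0,0,0],"fingers":1},
    {"dp":[0.88,0.13,0],"turn":[0,0,0],"fingers":1},
    {"dp":[0.44,0.06,0],"turn":[0,0,0],"fingers":1},
    {"dp":[0,0,0],"turn":[0,0,0.9],"fingers":1}
  ]
}}

```text
clock: 3.67
eef_pos: [620.4, -117.7, 93.5]
tcp_rot: [3.14, -0.003, 0.373]
contact_force: [-0.9, -0.1, -1.2]
opening: 0.148
grasp_force: 39.5
```

Request:
{"fn": "play_rows", "kwargs": {
  "rows": [
    {"dp":[0,0,0],"turn":[0,0,1],"fingers":1},
    {"dp":[0,0,0],"turn":[0,0,1],"fingers":1},
    {"dp":[0,0,0],"turn":[0,0,1],"fingers":1},
    {"dp":[0,0,0],"turn":[0,0,1],"fingers":1},
    {"dp":[0,0,0],"turn":[0,0,1],"fingers":1}
  ]
}}

```text
clock: 4.08
eef_pos: [616.0, -119.0, 93.1]
tcp_rot: [-3.142, 0.001, -0.158]
contact_force: [-0.3, 0.4, -0.7]
opening: 0.148
grasp_force: 39.5
```

Request:
{"fn": "play_rows", "kwargs": {
  "rows": [
    {"dp":[0,0,0],"turn":[0,0,0.5],"fingers":1},
    {"dp":[0,0,0],"turn":[0,0,0],"fingers":1}
  ]
}}

```text
clock: 4.25
eef_pos: [616.0, -119.0, 93.2]
tcp_rot: [3.142, 0.0, -0.208]
contact_force: [1.1, 0.2, -1.3]
opening: 0.143
grasp_force: 39.5
```

Run:
```python
from h import *
f,im=grab("wrist","w2");print(r.sense()["eef_pos"],r.sense()["opening"],r.sense()["tcp_rot"])
f,im=grab("top");g=cv2.cvtColor(im,cv2.COLOR_BGR2HSV)
```

```text
[ 616.0104738  -119.02501339   93.1670469 ] 0.14776799163752916 [ 3.14158833e+00  4.44505117e-04 -2.04410527e-01]
```

View pics/w2.png

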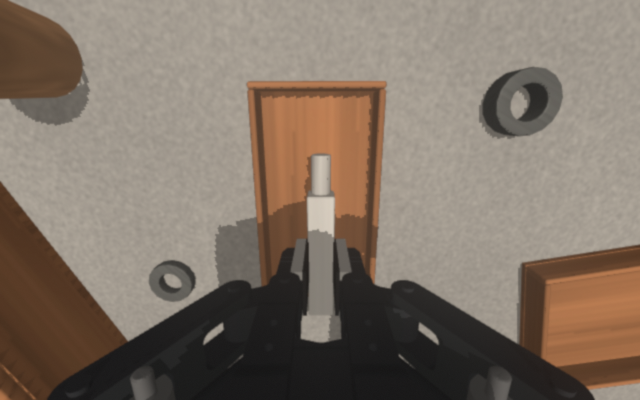

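The wrist view shows the punch held along the tray, nose tip at (320,155) between the rims at u≈255 and 382. Lowering it now and opening only partway inside the tray.

Request:
{"fn": "play_rows", "kwargs": {
  "rows": [
    {"dp":[0,-0.08,0.6],"turn":[0,0,0],"fingers":1},
    {"dp":[0,0,0.7],"turn":[0,0,0],"fingers":1},
    {"dp":[0,0,0.5],"turn":[0,0,0],"fingers":1},
    {"dp":[0,0,0.22],"turn":[0,0,0],"fingers":1},
    {"dp":[0,0,0],"turn":[0,0,0],"fingers":1}
  ]
}}

```text
clock: 4.77
eef_pos: [616.0, -115.8, 11.1]
tcp_rot: [3.142, 0.003, -0.204]
contact_force: [0.4, 0.0, -1.0]
opening: 0.154
grasp_force: 41.7
```

Request:
{"fn": "play_rows", "kwargs": {
  "rows": [
    {"dp":[0,0,0],"turn":[0,0,0],"fingers":0.68},
    {"dp":[0,0,0],"turn":[0,0,0],"fingers":0.65},
    {"dp":[0,0,0],"turn":[0,0,0],"fingers":0.65},
    {"dp":[0,0,0],"turn":[0,0,0],"fingers":0.65}
  ]
}}

```text
clock: 5.1
eef_pos: [617.4, -116.1, 13.2]
tcp_rot: [-3.142, -0.001, -0.205]
contact_force: [0.1, -0.2, -0.6]
opening: 0.347
grasp_force: 0.0
```

Request:
{"fn": "play_rows", "kwargs": {
  "rows": [
    {"dp":[0,0,-0.5],"turn":[0,0,0],"fingers":0.65},
    {"dp":[0,0,-1],"turn":[0,0,0],"fingers":0.65},
    {"dp":[0,0,-1],"turn":[0,0,0],"fingers":0.4},
    {"dp":[-0.4,0,0],"turn":[0,0,0],"fingers":0},
    {"dp":[-0.9,0,0],"turn":[0,0,0],"fingers":0}
  ]
}}

```text
clock: 5.52
eef_pos: [571.5, -106.5, 116.4]
tcp_rot: [-3.141, -0.011, -0.206]
contact_force: [-0.9, 0.6, 0.5]
opening: 0.766
grasp_force: 0.0
```

Request:
{"fn": "play_rows", "kwargs": {
  "rows": [
    {"dp":[-0.9,0,0],"turn":[0,0,0],"fingers":0},
    {"dp":[-0.9,0,0],"turn":[0,0,0],"fingers":0},
    {"dp":[-0.9,0,0],"turn":[0,0,0],"fingers":0},
    {"dp":[-0.33,0,0],"turn":[0,0,0],"fingers":0},
    {"dp":[0,0,0],"turn":[0,0,0],"fingers":0}
  ]
}}

```text
clock: 5.93
eef_pos: [443.6, -79.9, 112.6]
tcp_rot: [3.142, 0.002, -0.205]
contact_force: [0.4, 0.4, -0.1]
opening: 0.999
grasp_force: 0.0
```

Run:
```python
from h import *
f,im=grab("wrist","w3");u,v=map(int,proj(f,[448,-81,25]));print(u,v)
c=bright(im,(u-45,v-45,u+45,v+45),30)
W=np.array([ray(f,*q[0],25)[:2] for q in c],np.float32);q=cv2.minEnclosingCircle(W);print(q,cv2.fitEllipse(W));
u,v=map(int,proj(f,[464,17.5,25]));print(u,v)
to([447,-81,6])
```

```text
320 199
((448.3681640625, -81.50833892822266), 14.246906280517578) ((449.28887939453125, -82.16370391845703), (23.778583526611328, 26.617717742919922), 144.73428344726562)
203 204
at [446.6 -80.5 113.1] dp total [0.01 0.01 2.68] turn z None
```

View pics/w3.png

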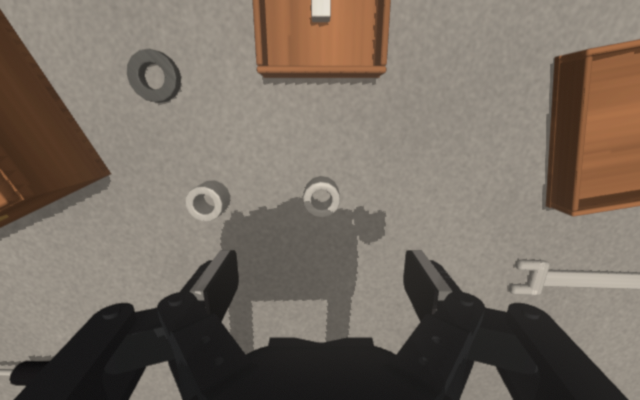

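The wrist view shows the punch lying in the long tray at the top. The first bush is at (321,198), straight ahead, and the other at (205,203).

Request:
{"fn": "play_rows", "kwargs": {
  "rows": [
    {"dp":[0.04,0,0.6],"turn":[0,0,0],"fingers":0},
    {"dp":[0,0,0.9],"turn":[0,0,0],"fingers":0},
    {"dp":[0,0,0.8],"turn":[0,0,0],"fingers":0},
    {"dp":[0,0,0.38],"turn":[0,0,0],"fingers":0},
    {"dp":[0,0,0],"turn":[0,0,0],"fingers":0.2}
  ]
}}

```text
clock: 6.4
eef_pos: [448.7, -80.9, 2.6]
tcp_rot: [3.142, 0.003, -0.206]
contact_force: [-0.2, 1.4, -0.3]
opening: 0.884
grasp_force: 0.0
```

Request:
{"fn": "play_rows", "kwargs": {
  "rows": [
    {"dp":[0,0,0],"turn":[0,0,0],"fingers":1},
    {"dp":[0,0,0],"turn":[0,0,0],"fingers":1},
    {"dp":[0,0,0],"turn":[0,0,0],"fingers":1},
    {"dp":[0,0,0],"turn":[0,0,0],"fingers":1},
    {"dp":[0,0,0],"turn":[0,0,0],"fingers":1}
  ]
}}

```text
clock: 6.82
eef_pos: [450.5, -81.2, 6.8]
tcp_rot: [-3.141, -0.003, -0.206]
contact_force: [-0.3, 0.8, 6.2]
opening: 0.358
grasp_force: 39.0
```

Request:
{"fn": "play_rows", "kwargs": {
  "rows": [
    {"dp":[0,0,-0.5],"turn":[0,0,0],"fingers":1},
    {"dp":[0,0,-0.9],"turn":[0,0,0],"fingers":1},
    {"dp":[0,0,-0.9],"turn":[0,0,0],"fingers":1},
    {"dp":[0.05,0.45,0],"turn":[0,0,0],"fingers":1},
    {"dp":[0.11,0.95,0],"turn":[0,0,0],"fingers":1}
  ]
}}

```text
clock: 7.23
eef_pos: [446.1, -136.2, 100.7]
tcp_rot: [-3.141, -0.007, -0.203]
contact_force: [1.2, -1.0, -1.8]
opening: 0.358
grasp_force: 40.2
```

Request:
{"fn": "play_rows", "kwargs": {
  "rows": [
    {"dp":[0.11,0.95,0],"turn":[0,0,0],"fingers":1},
    {"dp":[0.11,0.95,0],"turn":[0,0,0],"fingers":1},
    {"dp":[0.11,0.95,0],"turn":[0,0,0],"fingers":1},
    {"dp":[0.11,0.95,0],"turn":[0,0,0],"fingers":1},
    {"dp":[0.11,0.95,0],"turn":[0,0,0],"fingers":1}
  ]
}}

```text
clock: 7.65
eef_pos: [426.3, -329.8, 98.6]
tcp_rot: [3.141, -0.002, -0.206]
contact_force: [1.2, 0.4, -0.4]
opening: 0.355
grasp_force: 40.2
```

Request:
{"fn": "play_rows", "kwargs": {
  "rows": [
    {"dp":[0.05,0.45,0],"turn":[0,0,0],"fingers":1},
    {"dp":[0,0,0],"turn":[0,0,0],"fingers":1},
    {"dp":[0,0,0],"turn":[0,0,0],"fingers":1}
  ]
}}

```text
clock: 7.9
eef_pos: [424.7, -346.6, 98.1]
tcp_rot: [3.141, -0.001, -0.208]
contact_force: [0.3, 0.5, -0.8]
opening: 0.351
grasp_force: 40.2
```

Run:
```python
from h import *
f,im=grab("wrist","w4");to([425,-346,12])
g=cv2.cvtColor(im,cv2.COLOR_BGR2HSV);wd=((g[...,0]<16)&(g[...,1]>90)).astype(np.uint8)
print([np.round(proj(f,[x,y,30])) for x,y in((517,-282),(517,-412),(387,-412),(387,-282))])
```

```text
at [ 424.5 -345.5   97.8] dp total [0.01 0.01 2.15] turn z None
[array([204., 109.]), array([387.,  67.]), array([410., 239.]), array([254., 269.])]
```

View pics/w4.png

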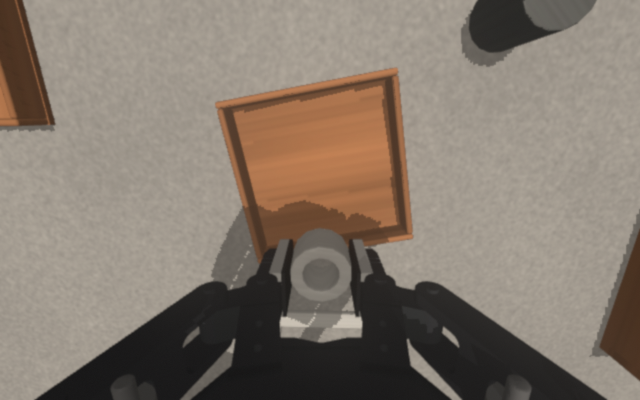

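The wrist view shows the tray rim corners at (217,104), (397,71) and (412,237), about 4 mm further toward -y than I estimated. The bush is held at (320,265). Lowering it.

Request:
{"fn": "play_rows", "kwargs": {
  "rows": [
    {"dp":[0.02,0.1,0.6],"turn":[0,0,0],"fingers":1},
    {"dp":[0,0,0.7],"turn":[0,0,0],"fingers":1},
    {"dp":[0,0,0.5],"turn":[0,0,0],"fingers":1},
    {"dp":[0,0,0.3],"turn":[0,0,0],"fingers":1},
    {"dp":[0,0,0],"turn":[0,0,0],"fingers":1}
  ]
}}

```text
clock: 8.37
eef_pos: [424.3, -347.9, 11.9]
tcp_rot: [-3.14, 0.002, -0.205]
contact_force: [0.5, 0.4, -1.4]
opening: 0.359
grasp_force: 40.6
```

Request:
{"fn": "play_rows", "kwargs": {
  "rows": [
    {"dp":[0,0,0.05],"turn":[0,0,0],"fingers":1},
    {"dp":[0,0,0],"turn":[0,0,0],"fingers":0.48},
    {"dp":[0,0,0],"turn":[0,0,0],"fingers":0.43},
    {"dp":[0,0,0],"turn":[0,0,0],"fingers":0.43},
    {"dp":[0,0,0],"turn":[0,0,0],"fingers":0.43}
  ]
}}

```text
clock: 8.78
eef_pos: [425.1, -349.9, 11.9]
tcp_rot: [3.141, -0.001, -0.206]
contact_force: [1.2, 0.9, 0.3]
opening: 0.57
grasp_force: 0.0
```

Request:
{"fn": "play_rows", "kwargs": {
  "rows": [
    {"dp":[0,0,-0.5],"turn":[0,0,0],"fingers":0.43},
    {"dp":[0,0,-1],"turn":[0,0,0],"fingers":0.43},
    {"dp":[0,0,-1],"turn":[0,0,0],"fingers":0.43},
    {"dp":[-0.05,-0.46,0],"turn":[0,0,0],"fingers":0},
    {"dp":[-0.09,-0.92,0],"turn":[0,0,0],"fingers":0}
  ]
}}

```text
clock: 9.2
eef_pos: [432.9, -298.0, 114.7]
tcp_rot: [3.138, -0.008, -0.208]
contact_force: [0.5, 0.4, -0.5]
opening: 0.835
grasp_force: 0.0
```

Request:
{"fn": "play_rows", "kwargs": {
  "rows": [
    {"dp":[-0.09,-0.92,0],"turn":[0,0,0],"fingers":0},
    {"dp":[-0.09,-0.92,0],"turn":[0,0,0],"fingers":0},
    {"dp":[-0.09,-0.92,0],"turn":[0,0,0],"fingers":0},
    {"dp":[-0.09,-0.92,0],"turn":[0,0,0],"fingers":0},
    {"dp":[-0.09,-0.92,0],"turn":[0,0,0],"fingers":0}
  ]
}}

```text
clock: 9.62
eef_pos: [450.5, -109.2, 111.8]
tcp_rot: [3.142, -0.001, -0.206]
contact_force: [-0.2, -0.3, -0.5]
opening: 0.999
grasp_force: 0.0
```

Request:
{"fn": "play_rows", "kwargs": {
  "rows": [
    {"dp":[-0.09,-0.92,0],"turn":[0,0,0],"fingers":0},
    {"dp":[-0.09,-0.92,0],"turn":[0,0,0],"fingers":0},
    {"dp":[-0.09,-0.92,0],"turn":[0,0,0],"fingers":0},
    {"dp":[-0.05,-0.46,0],"turn":[0,0,0],"fingers":0},
    {"dp":[0,0,0],"turn":[0,0,0],"fingers":0}
  ]
}}

```text
clock: 10.03
eef_pos: [464.8, 21.1, 111.8]
tcp_rot: [-3.141, -0.001, -0.203]
contact_force: [0.7, 0.0, -0.4]
opening: 1.003
grasp_force: 0.0
```

Run:
```python
from h import *
f,im=grab("wrist","w5");u,v=map(int,proj(f,[464.5,17.5,25]));print(u,v)
c=bright(im,(u-40,v-40,u+40,v+40),25)
W=np.array([ray(f,*q[0],25)[:2] for q in c],np.float32);q=cv2.minEnclosingCircle(W);print(q,cv2.fitEllipse(W))
to([*q[0],6])
```

```text
325 204
((480.883544921875, 1.0912092924118042), 23.96002197265625) ((483.0224609375, -4.310168743133545), (28.726346969604492, 43.679344177246094), 119.92276763916016)
at [464.5  19.6 111.7] dp total [0.49 0.37 2.64] turn z None
```

The segmentation was thrown off by shadow (radius 24, not 16), so I reject it and use the earlier measurement (464,17.5). The same method was good to 1 mm on the first bush.

Request:
{"fn": "play_rows", "kwargs": {
  "rows": [
    {"dp":[0,0.05,0.6],"turn":[0,0,0],"fingers":0},
    {"dp":[0,0,0.9],"turn":[0,0,0],"fingers":0},
    {"dp":[0,0,0.8],"turn":[0,0,0],"fingers":0},
    {"dp":[0,0,0.35],"turn":[0,0,0],"fingers":0},
    {"dp":[0,0,0],"turn":[0,0,0],"fingers":0.2}
  ]
}}

```text
clock: 10.5
eef_pos: [461.5, 15.0, 2.7]
tcp_rot: [3.14, 0.005, -0.207]
contact_force: [-1.2, -0.2, -0.7]
opening: 0.884
grasp_force: 0.0
```

Request:
{"fn": "play_rows", "kwargs": {
  "rows": [
    {"dp":[0,0,0],"turn":[0,0,0],"fingers":1},
    {"dp":[0,0,0],"turn":[0,0,0],"fingers":1},
    {"dp":[0,0,0],"turn":[0,0,0],"fingers":1},
    {"dp":[0,0,0],"turn":[0,0,0],"fingers":1},
    {"dp":[0,0,0],"turn":[0,0,0],"fingers":1}
  ]
}}

```text
clock: 10.92
eef_pos: [465.0, 15.8, 6.9]
tcp_rot: [-3.141, -0.003, -0.205]
contact_force: [-2.4, -2.0, 8.1]
opening: 0.363
grasp_force: 38.9
```

Request:
{"fn": "play_rows", "kwargs": {
  "rows": [
    {"dp":[0,0,-0.5],"turn":[0,0,0],"fingers":1},
    {"dp":[0,0,-0.9],"turn":[0,0,0],"fingers":1},
    {"dp":[0,0,-0.9],"turn":[0,0,0],"fingers":1},
    {"dp":[0.11,0.44,0],"turn":[0,0,0],"fingers":1},
    {"dp":[0.23,0.89,0],"turn":[0,0,0],"fingers":1}
  ]
}}

```text
clock: 11.33
eef_pos: [468.5, -37.6, 100.7]
tcp_rot: [-3.14, -0.007, -0.203]
contact_force: [0.7, 0.0, -1.4]
opening: 0.364
grasp_force: 40.1
```

Request:
{"fn": "play_rows", "kwargs": {
  "rows": [
    {"dp":[0.23,0.89,0],"turn":[0,0,0],"fingers":1},
    {"dp":[0.23,0.89,0],"turn":[0,0,0],"fingers":1},
    {"dp":[0.23,0.89,0],"turn":[0,0,0],"fingers":1},
    {"dp":[0.23,0.89,0],"turn":[0,0,0],"fingers":1},
    {"dp":[0.23,0.89,0],"turn":[0,0,0],"fingers":1}
  ]
}}

```text
clock: 11.75
eef_pos: [475.0, -224.5, 98.5]
tcp_rot: [3.141, -0.002, -0.206]
contact_force: [1.0, 0.2, -0.9]
opening: 0.36
grasp_force: 40.1
```

Request:
{"fn": "play_rows", "kwargs": {
  "rows": [
    {"dp":[0.23,0.89,0],"turn":[0,0,0],"fingers":1},
    {"dp":[0.23,0.89,0],"turn":[0,0,0],"fingers":1},
    {"dp":[0.23,0.89,0],"turn":[0,0,0],"fingers":1},
    {"dp":[0.11,0.44,0],"turn":[0,0,0],"fingers":1},
    {"dp":[0,0,0],"turn":[0,0,0],"fingers":1}
  ]
}}

```text
clock: 12.17
eef_pos: [481.5, -354.9, 98.5]
tcp_rot: [3.14, -0.003, -0.208]
contact_force: [-0.5, 0.8, -0.9]
opening: 0.362
grasp_force: 40.2
```

Run:
```python
from h import *
to([482,-350,12.5])
```

```text
at [ 481.5 -354.9   98.5] dp total [-0.02 -0.13  2.15] turn z None
```

Request:
{"fn": "play_rows", "kwargs": {
  "rows": [
    {"dp":[0,-0.05,0.6],"turn":[0,0,0],"fingers":1},
    {"dp":[0,0,0.7],"turn":[0,0,0],"fingers":1},
    {"dp":[0,0,0.5],"turn":[0,0,0],"fingers":1},
    {"dp":[0,0,0.33],"turn":[0,0,0],"fingers":1},
    {"dp":[0,0,0],"turn":[0,0,0],"fingers":1}
  ]
}}

```text
clock: 12.58
eef_pos: [480.8, -347.5, 10.8]
tcp_rot: [-3.141, 0.002, -0.205]
contact_force: [-0.8, -0.4, 0.1]
opening: 0.359
grasp_force: 43.5
```

Request:
{"fn": "play_rows", "kwargs": {
  "rows": [
    {"dp":[0,0,0],"turn":[0,0,0],"fingers":1},
    {"dp":[0,0,0],"turn":[0,0,0],"fingers":0.48},
    {"dp":[0,0,0],"turn":[0,0,0],"fingers":0.43},
    {"dp":[0,0,0],"turn":[0,0,0],"fingers":0.43},
    {"dp":[0,0,0],"turn":[0,0,0],"fingers":0.43}
  ]
}}

```text
clock: 13.0
eef_pos: [481.6, -349.0, 12.7]
tcp_rot: [3.141, -0.001, -0.206]
contact_force: [0.5, 0.5, 0.1]
opening: 0.572
grasp_force: 0.0
```

Request:
{"fn": "play_rows", "kwargs": {
  "rows": [
    {"dp":[0,0,-0.5],"turn":[0,0,0],"fingers":0.43},
    {"dp":[0,0,-1],"turn":[0,0,0],"fingers":0.43},
    {"dp":[0,0,-1],"turn":[0,0,0],"fingers":0.43},
    {"dp":[0,0,-1],"turn":[0,0,0],"fingers":0.43},
    {"dp":[0,0,-1],"turn":[0,0,0],"fingers":0.43}
  ]
}}

```text
clock: 13.42
eef_pos: [481.0, -348.6, 194.2]
tcp_rot: [3.142, -0.0, -0.206]
contact_force: [1.6, -0.8, -0.2]
opening: 0.567
grasp_force: 0.0
```

Request:
{"fn": "play_rows", "kwargs": {
  "rows": [
    {"dp":[0,0,-0.5],"turn":[0,0,0],"fingers":0.43},
    {"dp":[0,0,0],"turn":[0,0,0],"fingers":0.43}
  ]
}}

```text
clock: 13.58
eef_pos: [483.7, -350.6, 218.3]
tcp_rot: [3.138, -0.009, -0.206]
contact_force: [0.9, -0.0, 0.1]
opening: 0.568
grasp_force: 0.0
```

Run:
```python
from h import *
f,im=grab("wrist","w6")
f,im=grab("top")
# handle bar ends and case edges
g=cv2.cvtColor(im,cv2.COLOR_BGR2HSV);m=np.zeros(im.shape[:2],np.uint8)
m[195:222,240:290]=((g[...,1]<70)&(g[...,2]>95))[195:222,240:290]
cs,_=cv2.findContours(m,0,2);c=max(cs,key=cv2.contourArea)
W=np.array([ray(f,*q[0],132.5)[:2] for q in c],np.float32);print("handle",cv2.minAreaRect(W))
s,_=grab("side");sim=_
cv2.imwrite("pics/s6.png",cv2.resize(sim[90:220,250:440],None,fx=4,fy=4,interpolation=2))
print(to([0,0,0]))
```

```text
handle ((511.4852600097656, 228.27684020996094), (15.536592483520508, 118.962890625), 12.205638885498047)
at [ 480.8 -348.5  211.6] dp total [-13.55  -6.07   5.3 ] turn z None
None
```

View pics/w6.png

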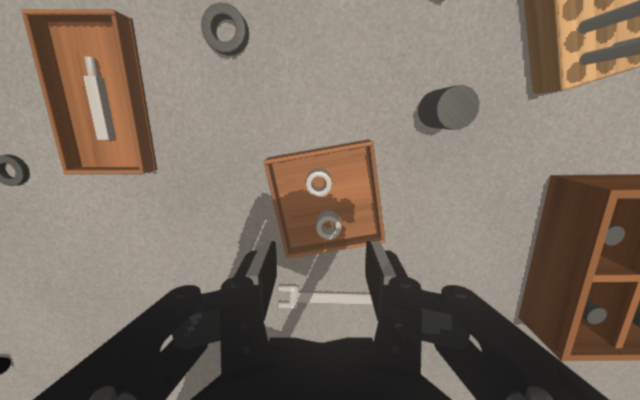

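The wrist view shows both bushes in the square tray at (319,184) and (328,225), and the punch in the long tray at (97,98). The handle comes out at (511,228), 119 x 15 mm, with the case turned 12.2 degrees. Adding 165 mm along the case x gives a hinge at (673,263), which matches the back edge measured from the lid outline. Now turning the tool by 114 degrees.

Request:
{"fn": "play_rows", "kwargs": {
  "rows": [
    {"dp":[0,0,0],"turn":[0,0,-0.6],"fingers":0.4},
    {"dp":[0,0,0],"turn":[0,0,-1],"fingers":0.4},
    {"dp":[0,0,0],"turn":[0,0,-1],"fingers":0.4},
    {"dp":[0,0,0],"turn":[0,0,-1],"fingers":0.4},
    {"dp":[0,0,0],"turn":[0,0,-1],"fingers":0.4}
  ]
}}

```text
clock: 14.15
eef_pos: [480.3, -348.1, 209.8]
tcp_rot: [-3.139, 0.002, 0.281]
contact_force: [0.4, -0.0, -0.4]
opening: 0.598
grasp_force: 0.0
```

Request:
{"fn": "play_rows", "kwargs": {
  "rows": [
    {"dp":[0,0,0],"turn":[0,0,-1],"fingers":0.4},
    {"dp":[0,0,0],"turn":[0,0,-1],"fingers":0.4},
    {"dp":[0,0,0],"turn":[0,0,-1],"fingers":0.4},
    {"dp":[0,0,0],"turn":[0,0,-1],"fingers":0.4},
    {"dp":[0,0,0],"turn":[0,0,-1],"fingers":0.4}
  ]
}}

```text
clock: 14.57
eef_pos: [480.3, -348.1, 209.7]
tcp_rot: [-3.138, 0.001, 0.805]
contact_force: [0.4, -0.5, -0.1]
opening: 0.6
grasp_force: 0.0
```

Request:
{"fn": "play_rows", "kwargs": {
  "rows": [
    {"dp":[0,0,0],"turn":[0,0,-1],"fingers":0.4},
    {"dp":[0,0,0],"turn":[0,0,-1],"fingers":0.4},
    {"dp":[0,0,0],"turn":[0,0,-1],"fingers":0.4},
    {"dp":[0,0,0],"turn":[0,0,-1],"fingers":0.4},
    {"dp":[0,0,0],"turn":[0,0,-1],"fingers":0.4}
  ]
}}

```text
clock: 14.98
eef_pos: [480.3, -348.1, 209.7]
tcp_rot: [-3.138, -0.001, 1.328]
contact_force: [-0.6, -0.8, -0.1]
opening: 0.6
grasp_force: 0.0
```

Request:
{"fn": "play_rows", "kwargs": {
  "rows": [
    {"dp":[0,0,0],"turn":[0,0,-1],"fingers":0.4},
    {"dp":[0,0,0],"turn":[0,0,-1],"fingers":0.4},
    {"dp":[0,0,0],"turn":[0,0,-1],"fingers":0.4},
    {"dp":[0,0,0],"turn":[0,0,-1],"fingers":0.4},
    {"dp":[0,0,0],"turn":[0,0,-0.4],"fingers":0.4}
  ]
}}

```text
clock: 15.4
eef_pos: [480.3, -348.1, 209.7]
tcp_rot: [-3.139, -0.003, 1.79]
contact_force: [-0.7, -0.4, 0.0]
opening: 0.597
grasp_force: 0.0
```

Run:
```python
from h import *
to([495,225,205],1.783)
```

```text
at [ 480.3 -348.1  209.7] dp total [13.9   3.47  0.15] turn z 0.07
```

Request:
{"fn": "play_rows", "kwargs": {
  "rows": [
    {"dp":[0.46,0.12,0],"turn":[0,0,0.07],"fingers":0.4},
    {"dp":[0.93,0.23,0],"turn":[0,0,0],"fingers":0.4},
    {"dp":[0.93,0.23,0],"turn":[0,0,0],"fingers":0.4},
    {"dp":[0.93,0.23,0],"turn":[0,0,0],"fingers":0.4},
    {"dp":[0.93,0.23,0],"turn":[0,0,0],"fingers":0.4}
  ]
}}

```text
clock: 15.82
eef_pos: [486.2, -174.8, 210.0]
tcp_rot: [-3.139, -0.002, 1.776]
contact_force: [0.9, -0.3, -0.3]
opening: 0.604
grasp_force: 0.0
```

Request:
{"fn": "play_rows", "kwargs": {
  "rows": [
    {"dp":[0.93,0.23,0],"turn":[0,0,0],"fingers":0.4},
    {"dp":[0.93,0.23,0],"turn":[0,0,0],"fingers":0.4},
    {"dp":[0.93,0.23,0],"turn":[0,0,0],"fingers":0.4},
    {"dp":[0.93,0.23,0],"turn":[0,0,0],"fingers":0.4},
    {"dp":[0.93,0.23,0],"turn":[0,0,0],"fingers":0.4}
  ]
}}

```text
clock: 16.23
eef_pos: [493.2, 16.6, 210.3]
tcp_rot: [-3.138, -0.001, 1.776]
contact_force: [1.3, 0.1, -0.2]
opening: 0.603
grasp_force: 0.0
```

Request:
{"fn": "play_rows", "kwargs": {
  "rows": [
    {"dp":[0.93,0.23,0],"turn":[0,0,0],"fingers":0.4},
    {"dp":[0.93,0.23,0],"turn":[0,0,0],"fingers":0.4},
    {"dp":[0.93,0.23,0],"turn":[0,0,0],"fingers":0.4},
    {"dp":[0.93,0.23,0],"turn":[0,0,0],"fingers":0.4},
    {"dp":[0.93,0.23,0],"turn":[0,0,0],"fingers":0.4}
  ]
}}

```text
clock: 16.65
eef_pos: [500.3, 207.8, 210.1]
tcp_rot: [-3.138, 0.001, 1.777]
contact_force: [1.3, -0.3, -0.2]
opening: 0.599
grasp_force: 0.0
```

Request:
{"fn": "play_rows", "kwargs": {
  "rows": [
    {"dp":[0.46,0.12,0],"turn":[0,0,0],"fingers":0.4},
    {"dp":[0,0,0],"turn":[0,0,0],"fingers":0.4}
  ]
}}

```text
clock: 16.82
eef_pos: [501.7, 228.7, 210.1]
tcp_rot: [-3.139, -0.0, 1.78]
contact_force: [-0.2, 0.4, -0.6]
opening: 0.601
grasp_force: 0.0
```

Run:
```python
from h import *
f,im=grab("wrist","w7");to([511.5,228,113.5],1.783)
h=np.array([511.5,228,132.5]);d=55*np.array([-.211,.977,0]);print([np.round(proj(f,p)) for p in (h,h+d,h-d)])
```

```text
at [501.5 226.6 210.1] dp total [-0.02  0.26  2.41] turn z -0.03
[array([333., 213.]), array([334., 145.]), array([333., 272.])]
```

View pics/w7.png

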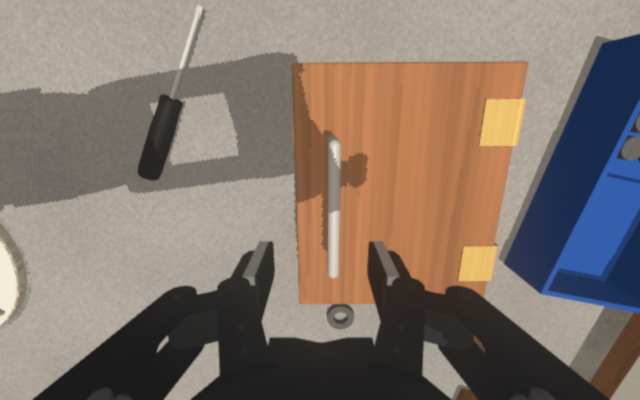

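The wrist view shows the bar at u=334 from v=137 to 277, where my prediction was u=333 and v 145 to 272. The sideways estimate is confirmed, so I descend and pinch.

Request:
{"fn": "play_rows", "kwargs": {
  "rows": [
    {"dp":[0,0.26,0.5],"turn":[0,0,0],"fingers":0.4},
    {"dp":[0,0,0.8],"turn":[0,0,0],"fingers":0.4},
    {"dp":[0,0,0.7],"turn":[0,0,0],"fingers":0.4},
    {"dp":[0,0,0.3],"turn":[0,0,0],"fingers":0.4},
    {"dp":[0,0,0],"turn":[0,0,0],"fingers":0.4}
  ]
}}

```text
clock: 17.28
eef_pos: [510.3, 225.2, 116.5]
tcp_rot: [-3.134, 0.002, 1.776]
contact_force: [0.7, -0.4, 0.4]
opening: 0.598
grasp_force: 0.0
```

Request:
{"fn": "play_rows", "kwargs": {
  "rows": [
    {"dp":[0,0,0],"turn":[0,0,0],"fingers":0.4}
  ]
}}

```text
clock: 17.37
eef_pos: [512.4, 226.5, 119.7]
tcp_rot: [-3.139, 0.001, 1.776]
contact_force: [0.5, 1.0, 0.2]
opening: 0.6
grasp_force: 0.0
```

Run:
```python
from h import *
to([511.5,228,113.5],1.783)
```

```text
at [512.4 226.5 119.7] dp total [ 0.04 -0.01  0.15] turn z -0.07
```

Request:
{"fn": "play_rows", "kwargs": {
  "rows": [
    {"dp":[0,0,0.15],"turn":[0,0,0],"fingers":0.4},
    {"dp":[0,0,0],"turn":[0,0,0],"fingers":0.7},
    {"dp":[0,0,0],"turn":[0,0,0],"fingers":1},
    {"dp":[0,0,0],"turn":[0,0,0],"fingers":1},
    {"dp":[0,0,0],"turn":[0,0,0],"fingers":1}
  ],
  "force": 50
}}

```text
clock: 17.78
eef_pos: [512.7, 227.5, 115.0]
tcp_rot: [3.142, -0.0, 1.777]
contact_force: [-3.7, -2.2, 5.6]
opening: 0.097
grasp_force: 48.7
```

Request:
{"fn": "play_rows", "kwargs": {
  "rows": [
    {"dp":[0,0,0],"turn":[0,0,0],"fingers":1},
    {"dp":[0,0,0],"turn":[0,0,0],"fingers":1},
    {"dp":[0,0,0],"turn":[0,0,0],"fingers":1}
  ]
}}

```text
clock: 18.03
eef_pos: [512.7, 227.5, 115.0]
tcp_rot: [3.141, -0.0, 1.777]
contact_force: [-2.7, -1.0, 5.3]
opening: 0.098
grasp_force: 48.8
```

Run:
```python
from h import *
s=r.sense();print(s["eef_pos"],s["tcp_rot"],s["contact_force"],s["opening"],s["grasp_force"])
a=np.radians(np.arange(0,66,6));x=-165*np.cos(a)+52*np.sin(a)+165;z=165*np.sin(a)+52*np.cos(a)-52
for i in range(11): print(6*i,x[i].round(1),z[i].round(1),"d/40",(np.diff(x)[i-1]/40).round(3) if i else 0,(np.diff(z)[i-1]/40).round(3) if i else 0)
```

```text
[512.71108125 227.49812447 115.00430571] [ 3.14146585e+00 -1.12413642e-04  1.77685542e+00] [-2.74799644 -1.02622247  5.28317062] 0.09795141050142367 48.803367018699646
0 0.0 0.0 d/40 0 0
6 6.3 17.0 d/40 0.158 0.424
12 14.4 33.2 d/40 0.202 0.405
18 24.1 48.4 d/40 0.243 0.382
24 35.4 62.6 d/40 0.282 0.354
30 48.1 75.5 d/40 0.317 0.323
36 62.1 87.1 d/40 0.349 0.288
42 77.2 97.1 d/40 0.377 0.25
48 93.2 105.4 d/40 0.402 0.209
54 110.1 112.1 d/40 0.421 0.166
60 127.5 116.9 d/40 0.436 0.121
```

The bar is held (opening 0.098, about 8 mm). I raise it along the arc, 3 degrees per row.

Request:
{"fn": "play_rows", "kwargs": {
  "rows": [
    {"dp":[0,0.075,-0.21],"turn":[0,0,0],"fingers":1},
    {"dp":[0,0.083,-0.214],"turn":[0,0,0],"fingers":1},
    {"dp":[0,0.1,-0.205],"turn":[0,0,0],"fingers":1},
    {"dp":[0,0.102,-0.2],"turn":[0,0,0],"fingers":1},
    {"dp":[0,0.12,-0.192],"turn":[0,0,0],"fingers":1}
  ]
}}

```text
clock: 18.45
eef_pos: [530.6, 231.3, 155.7]
tcp_rot: [-3.139, -0.0, 1.777]
contact_force: [-8.5, 0.9, 0.3]
opening: 0.094
grasp_force: 49.0
```

Request:
{"fn": "play_rows", "kwargs": {
  "rows": [
    {"dp":[0,0.123,-0.19],"turn":[0,0,0],"fingers":1},
    {"dp":[0,0.14,-0.18],"turn":[0,0,0],"fingers":1},
    {"dp":[0,0.142,-0.174],"turn":[0,0,0],"fingers":1},
    {"dp":[0,0.157,-0.164],"turn":[0,0,0],"fingers":1},
    {"dp":[0,0.16,-0.159],"turn":[0,0,0],"fingers":1}
  ]
}}

```text
clock: 18.87
eef_pos: [557.8, 237.3, 190.8]
tcp_rot: [-3.137, -0.001, 1.777]
contact_force: [-12.3, 0.9, 5.2]
opening: 0.095
grasp_force: 48.8
```

Request:
{"fn": "play_rows", "kwargs": {
  "rows": [
    {"dp":[0,0,0],"turn":[0,0,0],"fingers":1},
    {"dp":[0,0,0],"turn":[0,0,0],"fingers":1}
  ]
}}

```text
clock: 19.03
eef_pos: [558.3, 237.3, 191.2]
tcp_rot: [-3.138, -0.001, 1.776]
contact_force: [-13.3, 0.6, 7.5]
opening: 0.091
grasp_force: 49.2
```

Request:
{"fn": "play_rows", "kwargs": {
  "rows": [
    {"dp":[0,0.145,-0.17],"turn":[0,0,0],"fingers":1},
    {"dp":[0,0.165,-0.152],"turn":[0,0,0],"fingers":1},
    {"dp":[0,0.18,-0.14],"turn":[0,0,0],"fingers":1},
    {"dp":[0,0.18,-0.13],"turn":[0,0,0],"fingers":1},
    {"dp":[0,0.19,-0.12],"turn":[0,0,0],"fingers":1}
  ]
}}

```text
clock: 19.45
eef_pos: [594.1, 245.1, 219.0]
tcp_rot: [3.141, -0.001, 1.777]
contact_force: [-1.0, 6.2, -8.5]
opening: 0.092
grasp_force: 48.5
```

Request:
{"fn": "play_rows", "kwargs": {
  "rows": [
    {"dp":[0,0.195,-0.112],"turn":[0,0,0],"fingers":1},
    {"dp":[0,0.2,-0.095],"turn":[0,0,0],"fingers":1},
    {"dp":[0,0.2,-0.087],"turn":[0,0,0],"fingers":1},
    {"dp":[0,0,0],"turn":[0,0,0],"fingers":1},
    {"dp":[0,0,0],"turn":[0,0,0],"fingers":1}
  ]
}}

```text
clock: 19.87
eef_pos: [617.8, 250.2, 230.4]
tcp_rot: [3.141, -0.002, 1.777]
contact_force: [-1.5, 6.5, -3.9]
opening: 0.097
grasp_force: 50.0
```

Run:
```python
from h import *
s=r.sense();print(s["eef_pos"],s["contact_force"])
b=s["eef_pos"]+[0,0,19];dx=(b[0]-512.7)*.978+(b[1]-227.5)*.208;x=-165+dx;z=b[2]-80.5
print(x,z,np.hypot(x,z),np.degrees(np.arctan2(z,-x)-np.arctan2(52,165)))
```

```text
[617.75700799 250.2236951  230.42887482] [-1.5289221   6.49919608 -3.87820632]
-57.52771760700827 168.9288748219276 178.45560524027866 53.701706877392226
```

Request:
{"fn": "play_rows", "kwargs": {
  "rows": [
    {"dp":[0,0.17,-0.03],"turn":[0,0,0],"fingers":1},
    {"dp":[0,0.17,-0.02],"turn":[0,0,0],"fingers":1},
    {"dp":[0,0.13,-0.01],"turn":[0,0,0],"fingers":1},
    {"dp":[0,0,0],"turn":[0,0,0],"fingers":1},
    {"dp":[0,0,0],"turn":[0,0,0],"fingers":1}
  ]
}}

```text
clock: 20.28
eef_pos: [636.7, 254.2, 235.4]
tcp_rot: [3.138, -0.002, 1.777]
contact_force: [-5.8, 3.5, 10.8]
opening: 0.095
grasp_force: 52.2
```

Run:
```python
from h import *
s=r.sense();print(s["eef_pos"],s["contact_force"],s["opening"])
f,im=grab("side","s8");H=np.array([672.6,263,80.5]);ex=np.array([.977,.211,0]);ey=np.array([-.211,.977,0])
for t in(50,55,60,65):
    a=np.radians(t);c=H+200*(-np.cos(a)*ex+np.sin(a)*np.array([0,0,1]))
    cT=c+10*(np.sin(a)*ex+np.cos(a)*np.array([0,0,1]))
    print(t,[np.round((np.array(proj(f,p+k*120*ey))-[270,90])*5) for p in(c,cT) for k in(-1,1)])
cv2.imwrite("pics/s8c.png",cv2.resize(im[90:210,270:400],None,fx=5,fy=5,interpolation=2))
```

```text
[636.71810296 254.24677183 235.38864082] [-5.81616028  3.46833574 10.79025712] 0.09451085653447236
50 [array([259., 249.]), array([157.,  87.]), array([270., 239.]), array([167.,  78.])]
55 [array([279., 233.]), array([175.,  72.]), array([290., 224.]), array([185.,  64.])]
60 [array([299., 217.]), array([193.,  58.]), array([312., 209.]), array([204.,  51.])]
65 [array([321., 204.]), array([213.,  46.]), array([334., 196.]), array([224.,  39.])]
```

View pics/s8c.png

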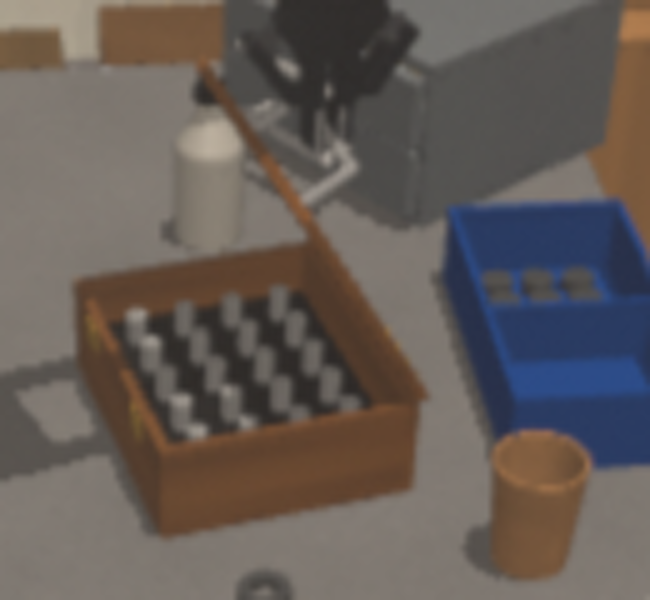

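The side crop shows the lid open and held by the bar. Its front edge corners are near (203,65) and (309,215), and the hinge near corner is at about (426,394). I'll cross-check the angle from those.

Run:
```python
from h import *
f,im=grab("side");H=np.array([672.6,263,80.5]);ex=np.array([.977,.211,0]);ey=np.array([-.211,.977,0]);ez=np.array([0,0,1.])
for t in(56,58,60,62,64):
    a=np.radians(t);n=np.sin(a)*ex+np.cos(a)*ez;d=-np.cos(a)*ex+np.sin(a)*ez
    P=lambda p:(np.array(proj(f,p))-[270,90])*5
    A=P(H+10*n-120*ey);B=P(H+10*n+200*d-120*ey);C=P(H+10*n+200*d+120*ey)
    print(t,A.round(),B.round(),C.round(),"B-A",(B-A).round(),"C-A",(C-A).round())
print("seen B-A",[309-426,215-394],"C-A",[205-426,63-394])
s=r.sense();print(s["eef_pos"],s["contact_force"],s["opening"],s["grasp_force"],s["clock"],s["qvel"].round(4))
f,im=grab("top");
```

```text
56 [430. 391.] [294. 221.] [189.  61.] B-A [-135. -171.] C-A [-241. -330.]
58 [430. 391.] [303. 215.] [197.  56.] B-A [-127. -177.] C-A [-233. -335.]
60 [430. 392.] [312. 209.] [204.  51.] B-A [-118. -183.] C-A [-226. -341.]
62 [430. 392.] [321. 204.] [212.  46.] B-A [-110. -188.] C-A [-218. -346.]
64 [430. 392.] [330. 199.] [220.  41.] B-A [-101. -194.] C-A [-210. -351.]
seen B-A [-117, -179] C-A [-221, -331]
[636.48649265 254.21399729 235.34172818] [-5.96104828  3.56421798 10.30600601] 0.09474788544699007 52.149460315704346 20.3833 [ 0.001  -0.0016  0.0025  0.0001  0.0013 -0.0013]
```

```bash
python3 -c "
from rig import r
print(r.sign_off())"
```

```text
the job is handed in; nothing more can be done
None
```

The job is handed in: the punch is in the long tray, both bushes are in the square tray, and the gripper is still holding the case lid at about 60 degrees (59.8 from the side camera, 60.0 from the arm position).

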